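# Vent the trap and set the metering valve two turns open

### The job

Get the gas trap rig ready for a run: first unscrew the captive vent cap on the trap vessel anticlockwise until it reaches its open stop. Then, with the crank knob on the valve wheel, screw the metering valve clockwise fully shut against its stop and from there back it off anticlockwise by exactly two full turns. Finish still gripping the crank knob to keep the valve at that setting - do not let go - and leave the things lying around the rig where they are.

Things in the scene. Friction and masses are not known exactly. Their poses are not given: they have to be found in the camera images.
- trap_rig: gas trap rig, bolted down: aluminium base plate 110 x 270 x 12 mm. Origin: centre of its underside, on the worktop; x, y along the 110 and 270 mm sides, z up. On the plate's +y half stands the steel metering valve (axis vertical, at y = +90 mm) with its handwheel on top; on the -y half the white trap vessel (74 mm diameter, axis vertical at y = -90 mm) with the black vent cap on top. A steel pipe 36 mm up joins them. The rig is turned by up to 0.4 rad either way
- wheel_centre (a point): centre of the valve's handwheel on its vertical axis, 104 mm above the worktop. The wheel is bare steel with three spokes; its rim is a 12 mm thick round bar with mean radius 46 mm, so its top lies 6 mm above this point
- valve_wheel (a joint): opening of the metering valve in rad: 0 = shut against its stop, grows as the wheel turns anticlockwise seen from above; one turn = 6.28, two turns open = 12.57, open stop at 20. It starts somewhere from 2.2 to 8.4. The wheel does not rise; it turns stiffly (about 0.1 N m, some 2 to 3 N at the crank knob) and stays where it is left
- crank_knob: black revolving crank knob standing upright on the wheel's rim, 46 mm from the wheel's axis: 17 mm diameter cylinder, from 8 to 54 mm above the rim's mid-height. It spins freely on its own vertical pin, so a gripper can hold it with an unchanging orientation while it goes round with the wheel. Origin: on its axis at the rim's mid-height (104 mm above the worktop); z up
- knob_grip (a point): point on the crank knob's axis to grip it at, 36 mm above the rim's mid-height (140 mm above the worktop), 30 mm above the rim's top and 18 mm below the knob's top
- vent_cap (a joint): turn of the vent cap in rad: 0 = screwed tight, grows anticlockwise seen from above, 1.5 = open stop. It starts between 0 and 0.15, does not rise, stays captive, turns against about 0.05 N m and stays where it is left
- cap_top (a point): centre of the vent cap's top, 152 mm above the worktop. The cap is a black ribbed upright cylinder, 40 mm diameter and 30 mm high, with a short grey pointer on top; below it is a 32 mm diameter neck, and the vessel's shoulder begins 47 mm below this point
- petri_dish: bystander: lidded petri dish, 66 mm diameter, 16 mm high, on the worktop in front of the rig. Origin: centre of its underside
- tape_roll: bystander: roll of label tape lying flat, 66 mm diameter, 19 mm high, on the worktop behind the rig. Origin: centre of its underside
- marker_pen: bystander: marker pen, 132 x 12 x 13 mm, lying in front of the rig's vessel. Origin: centre of its underside
- pcr_rack: bystander: yellow PCR rack with lid, 111 x 72 x 40 mm, to the left of the rig. Origin: centre of its underside
- forceps: bystander: steel forceps, 137 mm long, 9 mm high, lying near the front left of the worktop. Origin: centre of its underside

How it is judged:
On the way, in this order (a step that is already met when the one before it is completed fails the run):
1. the vent cap is turned open to its stop (value of joint vent_cap above 1.25 rad), for 0.2 s.
2. the valve is shut against its stop (value of joint valve_wheel below 0.08 rad), for 0.2 s.
At the end, for the whole second after the job is handed in: the metering valve stands two turns open (12.57 rad, within 0.21 rad) and still, the vent cap is within 0.25 rad of its open stop, and the fingers grip the crank knob (more than 4 N, grasp point within 30 mm of the knob's grip point) (value of joint valve_wheel between 12.35 and 12.78 rad and velocity of joint valve_wheel between -0.1 and 0.1 rad/s and value of joint vent_cap above 1.25 rad and contact force between the fingers and crank_knob above 4 N and distance between the grasp point and knob_grip below 0.03 m); the arm keeps its last pose, push and grip.
It fails at once if a thing lying around the rig is moved by more than 30 mm (distance of any of petri_dish, tape_roll, marker_pen, pcr_rack, forceps from where it was at the start of the episode above 0.03 m).
It also fails if it takes over 72 s, if anything falls off the work surface, if the arm or the gripper's body presses on something with over 40 N, if the wrist force passes 120 N, or if a joint passes its speed limit or range.

### The arm

A 7-joint arm with a two-finger parallel gripper is mounted at the origin on a cart in front of the work surface, level with it; the furniture and walls round the work are solid. World frame = base frame: x ahead of the robot, y to its left, z up, the work surface at z = 0. Lengths are in m, angles in rad, forces in N, time in s.
With the tool pointing down it reaches from about 0.4 to 0.85 m from the base axis. Payload 10.4 kg.
Tool frame: the origin (TCP) lies at the very end of the fingers, on their centre line; the grasp point (between the pads) lies 19 mm behind it; z points along the fingers, y is the direction in which the jaws open and shut (so a half turn about z gives the same grasp; the last joint's range is limited). The gripper opens to 87 mm and grips with 3 to 60 N. Pads are 19 mm wide; open, the fingers measure 117 mm over their backs; the gripper's body (75 mm by 190 mm) begins 51 mm behind the grasp point.
Start: joints at [-1.317, 0.332, -0.065, 1.46, 0.022, 1.35, -0.088], TCP at [0.171, 0.601, 0.223] pointing down, gripper open.
Joint ranges: [-2.6, 2.6], [-0.5, 2.12], [-1.47, 1.34], [0.16, 2.42], [-1.27, 4.41], [0.06, 2.06], [-2.6, 2.6]. Speed limits (rad/s): [2.22, 2.22, 2.79, 2.79, 3.14, 3.14, 3.14].

### API

Orientations are given as a unit quaternion [x, y, z, w].
In Python, from bench import read_state, camera, close_job gives the robot as it stands.
- The arm moves only by the shell command python3 -m inch 'ROWS' [OPENING] [FORCE]. ROWS is JSON, a list of rows, each a list of 6 numbers: the shift along the tool's x, y, z as a fraction of full scale, then the turn, a rotation vector about the tool's x, y, z as a fraction of full scale. In form: [[tx, ty, tz, ax, ay, az], ...]. A call has 1 to 5 rows; each row shifts and turns the commanded pose from where the row before left it, along the tool's axes as they then stand; what a row does not reach is not made up. Full scale, the value 1, is 0.04 m for a shift and 120 degrees for a turn. A row lasts 1/8 s, in which the tool goes at most 62.5 mm and 10.7 degrees, less where a joint would pass 70% of its speed; a pose out of reach is approached as far as the arm can. A call with a number of a shift or a turn outside -1 to 1 is refused whole. A call with a gripper value outside its range is refused whole. OPENING is the opening, from -1 (shut) to 1 (fully open), so that 0 is half open, set as the call begins (- or left out, the last holds). The fingers move at their own pace and stop on an object; FORCE is the grip in N (left out, the last holds). Time passes only in rows, so rows that do not move let the fingers close. It gives the time, the measured TCP pose, the force and the opening at its end, in the units of the state.
- read_state(): the state, without advancing time (a new reading comes with each control period).
- camera(name): name is "scene" or "top"; returns a dict with "img" (420x560x3 uint8, red, green, blue), "depth" (420x560 float32, m along the optical axis (not along the pixel's ray), 0 where there is no reading), "fx", "fy", "cx", "cy" (pixels), "position" and "orientation" of the camera in the world. Camera axes: x right, y down, z forward; pixel columns grow to the right and rows downward; lengths in m; the calibration is good to about 2 mm. A picture is of the moment at which its call begins.
- close_job(): hands the job in, once; it reports no verdict.
The state is a dict: "time": time; "joint_positions": joint angles; "joint_vel": joint speeds; "joint_torque": joint torques, N m; "ee_pos": TCP position; "eef_rot": TCP orientation; "ft_force": force on the tool from outside, world axes, zero at the start; "torque": the same for the moment, N m; "width": finger opening in m.
Only numpy, scipy, OpenCV 4.12 (cv2) and the standard library are available. Lean on these libraries where they do the work, as an engineer would, in place of code of your own. Each camera call takes 0.05 s, during which the arm holds its last target.

## Working session

There is one attempt and no reset: what is moved stays moved. The work goes in short steps, Python scripts to look and compute and a shell command to move; the robot and the scene stay as the last step left them, time stands still between calls to the robot, and variables do not carry over. Pictures are saved under pics/ and viewed, and the job is handed in when it is done.

```bash
ls; mkdir -p pics; python3 - <<'E'
from bench import *
import cv2, numpy as np
print(read_state())
for n in("scene","top"):
    c=camera(n); np.savez(f"pics/{n}0.npz",**c); cv2.imwrite(f"pics/{n}0.png",c["img"][:,:,::-1]); print(n,[c[k] for k in("fx","fy","cx","cy","position","orientation")])
E
```

```text
pics
{'time': 0.0, 'joint_positions': array([-1.31661181,  0.3328667 , -0.06468837,  1.46096044,  0.02156604,
        1.34989431, -0.08852861]), 'joint_vel': array([ 0.00034871,  0.00103458, -0.00035862,  0.00057302,  0.00046284,
        0.00239284,  0.00058075]), 'joint_torque': array([ 1.10662506e-04, -6.23264122e+01,  2.47333373e-02, -3.89887261e+01,
       -6.14644960e-02,  3.97421373e-02,  1.10954700e-04]), 'ee_pos': array([0.17068356, 0.60083065, 0.221748  ]), 'eef_rot': array([ 1.37963604e-01,  9.90437039e-01, -7.13038196e-04, -8.00884644e-05]), 'ft_force': array([ 0.35588795, -0.19786089, -0.15326691]), 'torque': array([-0.03813725,  0.05599389, -0.02787024]), 'width': 0.08692430762600446}
scene [486.4134257826861, 486.4134257826861, 273.6702322835807, 207.6636283599587, array([ 0.09928872, -0.55463162,  0.57362679]), array([ 0.83104075, -0.24638214,  0.13998755, -0.4786132 ])]
top [503.24192437961653, 503.24192437961653, 279.38576067543016, 217.2981624578714, array([0.38884325, 0.11986383, 1.34301638]), array([-0.69582605,  0.71613024, -0.03810557,  0.03913502])]
```

View pics/scene0.png

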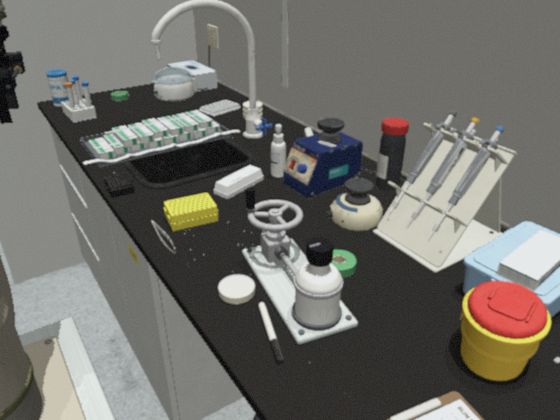

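View pics/top0.png

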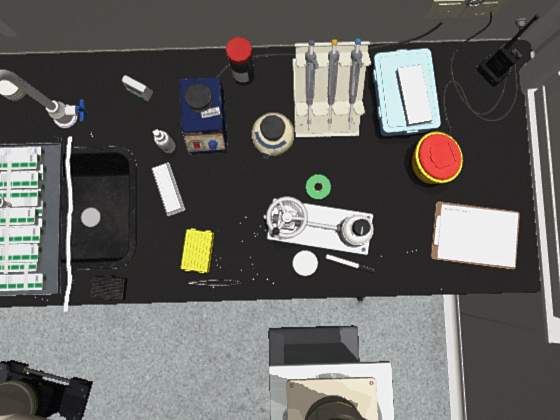

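The top view shows the wheel near (288,215), the cap near (357,230) and the knob on the wheel's left. The scene view shows the knob at about (251,198) and the cap at (320,252). I'll zoom in next and measure.

```bash
cat > h.py <<'E'
import numpy as np, cv2
from scipy.spatial.transform import Rotation as R
def load(n): return dict(np.load(n))
def cloud(c):
    d=c["depth"]; v,u=np.mgrid[:d.shape[0],:d.shape[1]]
    P=np.stack([(u-c["cx"])/c["fx"]*d,(v-c["cy"])/c["fy"]*d,d],-1)
    return P@R.from_quat(c["orientation"]).as_matrix().T+c["position"]
def proj(c,p):
    q=(np.asarray(p)-c["position"])@R.from_quat(c["orientation"]).as_matrix()
    return np.stack([q[...,0]/q[...,2]*c["fx"]+c["cx"],q[...,1]/q[...,2]*c["fy"]+c["cy"]],-1)
def ray_at_z(c,uv,z):
    d=R.from_quat(c["orientation"]).apply([(uv[0]-c["cx"])/c["fx"],(uv[1]-c["cy"])/c["fy"],1])
    return c["position"]+d*(z-c["position"][2])/d[2]
E
python3 - <<'E'
from h import *
t=load("pics/top0.npz"); s=load("pics/scene0.npz")
cv2.imwrite("pics/topz.png",cv2.resize(t["img"][180:280,250:390,::-1],None,fx=5.5,fy=5.5,interpolation=cv2.INTER_CUBIC))
cv2.imwrite("pics/scz.png",cv2.resize(s["img"][170:340,220:370,::-1],None,fx=3.5,fy=3.5,interpolation=cv2.INTER_CUBIC))
for n,c in(("top",t),("scene",s)):
    P=cloud(c); x,y,z=P[...,0],P[...,1],P[...,2]
    m=(z>.02)&(z<.3)&(x>.3)&(x<.75)&(y>-.3)&(y<.35)
    reg=(x>.35)&(x<.7)&(y>-.2)&(y<.25)
    black=c["img"].max(-1)<60
    for nm,k in(("knob/cap black hi",black&reg&(z>.12)&(z<.2)),("rim",reg&(z>.098)&(z<.118)&~black)):
        v,u=np.nonzero(k); 
        nl,lab,st,ce=cv2.connectedComponentsWithStats(k.astype(np.uint8))
        for i in range(1,nl):
            if st[i,4]>8: q=P[lab==i]; print(n,nm,st[i],ce[i].round(1),np.median(q,0).round(4),q.min(0).round(3),q.max(0).round(3))
E
```

```text
top knob/cap black hi [352 220  17  16 128] [361.  226.7] [ 0.4928 -0.0755  0.1527] [ 0.473 -0.09   0.13 ] [ 0.508 -0.054  0.158]
top knob/cap black hi [273 228   6   7  31] [275.4 230.8] [0.4867 0.1308 0.1592] [0.48  0.124 0.14 ] [0.494 0.136 0.163]
top rim [266 197  42  42 723] [287.4 216.4] [0.524  0.1011 0.1096] [0.473 0.051 0.099] [0.576 0.153 0.118]
top rim [345 217  27  26 234] [355.9 230.7] [ 0.481  -0.0647  0.1023] [ 0.458 -0.107  0.098] [ 0.521 -0.042  0.11 ]
scene knob/cap black hi [245 187  10  22 179] [249.9 197.7] [0.4849 0.1237 0.1421] [0.479 0.119 0.12 ] [0.496 0.134 0.16 ]
scene knob/cap black hi [306 237  28  29 616] [319.5 251.4] [ 0.4843 -0.0854  0.1478] [ 0.469 -0.097  0.124] [ 0.511 -0.057  0.154]
scene rim [ 246  200   57   31 1012] [274.4 215.1] [0.5188 0.0968 0.108 ] [0.473 0.049 0.098] [0.574 0.149 0.117]
scene rim [298 262  40  23 625] [318.  273.6] [ 0.4802 -0.0885  0.1026] [ 0.46  -0.109  0.098] [ 0.523 -0.047  0.118]
```

View pics/topz.png

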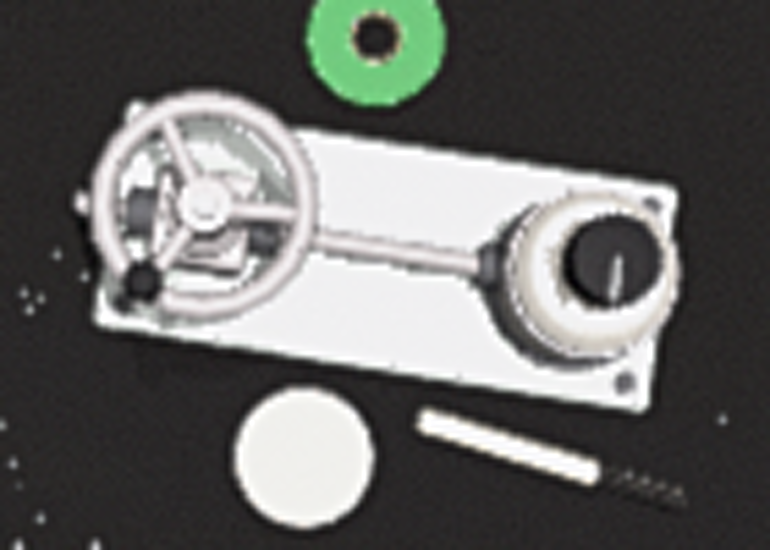

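View pics/scz.png

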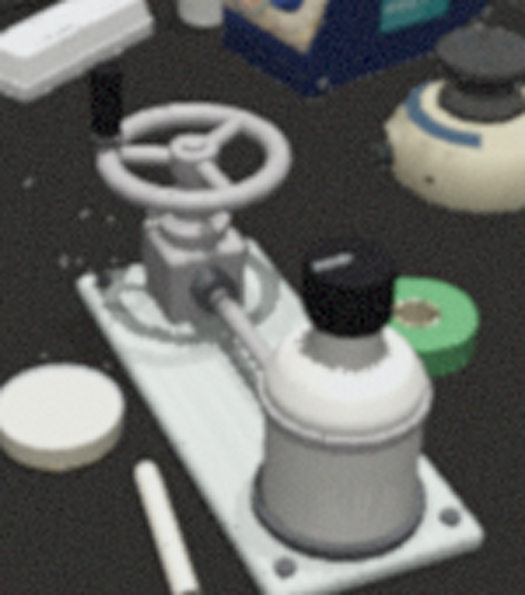

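```bash
cat >> h.py <<'E'
def circ(xy,r=None):
    from scipy.optimize import least_squares
    f=lambda p:np.hypot(*(xy-p[:2]).T)-(p[2] if r is None else r)
    s=least_squares(f,[*np.median(xy,0),r or .03],loss="soft_l1",f_scale=.002); return s.x
def rows(p0,q0,p1,dyaw,n,k0=0):
    """n rows from pose to p1 with world yaw change dyaw (rad, ccw)"""
    r=R.from_quat(q0); out=[]; d=(np.asarray(p1)-p0)/n
    for i in range(n):
        t=r.inv().apply(d)/.04; out.append([*t.round(2),0,0,round(-np.degrees(dyaw)/n/120,4)])
        r=R.from_rotvec([0,0,dyaw/n])*r
    return out
def show(rs):
    for i in range(0,len(rs),5): print([[float(x) for x in r] for r in rs[i:i+5]])
E
python3 - <<'E'
from h import *
for n in("top","scene"):
    c=load(f"pics/{n}0.npz"); P=cloud(c); x,y,z=P[...,0],P[...,1],P[...,2]
    k=(z>.1)&(z<.116)&(abs(np.hypot(x-.525,y-.102)-.046)<.01)
    print(n,"wheel",circ(P[k][:,:2]),k.sum(), np.percentile(z[k],[50,95]))
    dk=c["img"].max(-1)<70
    k=dk&(np.hypot(x-.491,y+.075)<.027)&(z>.145)&(z<.165)
    v,u=np.nonzero(k); (a,b),rr=cv2.minEnclosingCircle(np.float32(P[k][:,:2])); print(n,"cap top encl",a,b,rr,np.median(z[k]))
    k=dk&(np.hypot(x-.487,y-.13)<.018)&(z>.12)&(z<.17)
    (a,b),rr=cv2.minEnclosingCircle(np.float32(P[k][:,:2])); print(n,"knob",a,b,rr,z[k].max(), circ(P[k][:,:2],.0085))
E
```

```text
top wheel [0.52397136 0.10184562 0.0457177 ] 534 [0.10943696 0.11362822]
top cap top encl 0.4916851222515106 -0.07339692860841751 0.01948118768632412 0.15299065251653277
top knob 0.48718297481536865 0.12993209064006805 0.007389754988253117 0.1632793725688082 [0.4875173  0.12364007 0.0085    ]
scene wheel [0.52247539 0.09776737 0.04568412] 740 [0.10804878 0.11084843]
scene cap top encl 0.4903109073638916 -0.07624560594558716 0.02171265333890915 0.1518124705903986
scene knob 0.4867323040962219 0.12694813311100006 0.009369289502501488 0.1596638212756351 [0.48849027 0.13016163 0.0085    ]
```

```bash
python3 - <<'E'
from h import *
from bench import read_state
s=read_state()
show(rows(s["ee_pos"],s["eef_rot"],[.44,.32,.225],np.radians(-60),10))
E
```

```text
[[-0.84, -0.49, -0.01, 0.0, 0.0, 0.05], [-0.89, -0.4, -0.01, 0.0, 0.0, 0.05], [-0.92, -0.31, -0.01, 0.0, 0.0, 0.05], [-0.95, -0.21, -0.01, 0.0, 0.0, 0.05], [-0.97, -0.11, -0.01, 0.0, 0.0, 0.05]]
[[-0.97, -0.01, -0.01, 0.0, 0.0, 0.05], [-0.97, 0.1, -0.01, 0.0, 0.0, 0.05], [-0.95, 0.2, -0.01, 0.0, 0.0, 0.05], [-0.93, 0.29, -0.01, 0.0, 0.0, 0.05], [-0.89, 0.39, -0.01, 0.0, 0.0, 0.05]]
```

```bash
python3 -m inch '[[-0.84,-0.49,0,0,0,0.05],[-0.89,-0.4,0,0,0,0.05],[-0.92,-0.31,0,0,0,0.05],[-0.95,-0.21,0,0,0,0.05],[-0.97,-0.11,0,0,0,0.05]]' 1
python3 -m inch '[[-0.97,0,0,0,0,0.05],[-0.97,0.1,0,0,0,0.05],[-0.95,0.2,0,0,0,0.05],[-0.93,0.29,0,0,0,0.05],[-0.89,0.39,0,0,0,0.05]]'
python3 - <<'E'
from h import *
from bench import read_state
s=read_state(); print(s["joint_positions"].round(3),s["ee_pos"],s["eef_rot"])
show(rows(s["ee_pos"],s["eef_rot"],[.491,-.075,.215],np.radians(-68),10))
E
```

```text
time: 0.72
ee_pos: [0.3067, 0.459, 0.2224]
eef_rot: [0.392, 0.92, -0.0, -0.0]
ft_force: [0.8, -0.5, 0.2]
width: 0.0869
time: 1.35
ee_pos: [0.4419, 0.3183, 0.2226]
eef_rot: [0.617, 0.787, 0.0, 0.0]
ft_force: [-0.9, 0.0, -0.7]
width: 0.0872
[-0.955  0.15   0.275  1.691 -0.042  1.306 -0.432] [0.44186046 0.31828601 0.2226099 ] [6.17443513e-01 7.86615213e-01 1.19201085e-04 2.19756979e-05]
[[-0.98, -0.11, 0.02, 0.0, 0.0, 0.0567], [-0.99, 0.0, 0.02, 0.0, 0.0, 0.0567], [-0.98, 0.12, 0.02, 0.0, 0.0, 0.0567], [-0.96, 0.24, 0.02, 0.0, 0.0, 0.0567], [-0.93, 0.35, 0.02, 0.0, 0.0, 0.0567]]
[[-0.88, 0.46, 0.02, 0.0, 0.0, 0.0567], [-0.82, 0.56, 0.02, 0.0, 0.0, 0.0567], [-0.75, 0.65, 0.02, 0.0, 0.0, 0.0567], [-0.67, 0.73, 0.02, 0.0, 0.0, 0.0567], [-0.57, 0.81, 0.02, 0.0, 0.0, 0.0567]]
```

```bash
python3 -m inch '[[-0.98,-0.11,0.02,0,0,0.056],[-0.99,0,0.02,0,0,0.056],[-0.98,0.12,0.02,0,0,0.056],[-0.96,0.24,0.02,0,0,0.056],[-0.93,0.35,0.02,0,0,0.056]]'
python3 -m inch '[[-0.88,0.46,0.02,0,0,0.056],[-0.82,0.56,0.02,0,0,0.056],[-0.75,0.65,0.02,0,0,0.056],[-0.67,0.73,0.02,0,0,0.056],[-0.57,0.81,0.02,0,0,0.056]]'
python3 -m inch '[[0,0,0,0,0,0]]'
python3 - <<'E'
from h import *
from bench import *
s=read_state(); print(s["joint_positions"].round(3),s["ee_pos"],s["eef_rot"])
show(rows(s["ee_pos"],s["eef_rot"],[.491,-.075,.170],0,1))
for n in("top","scene"):
    c=camera(n); cv2.imwrite(f"pics/{n}1.png",c["img"][:,:,::-1])
E
```

```text
time: 1.98
ee_pos: [0.4673, 0.1219, 0.2186]
eef_rot: [0.819, 0.574, 0.0, -0.0]
ft_force: [0.8, 0.9, 0.5]
width: 0.0871
time: 2.6
ee_pos: [0.4949, -0.0746, 0.2146]
eef_rot: [0.95, 0.313, 0.0, -0.0]
ft_force: [0.6, 0.3, -0.2]
width: 0.0869
time: 2.72
ee_pos: [0.4947, -0.0765, 0.2146]
eef_rot: [0.95, 0.312, 0.0, 0.0]
ft_force: [-0.4, 0.2, 0.3]
width: 0.0871
[-0.574  0.047  0.663  1.825 -0.029  1.28  -0.839] [ 0.49470089 -0.07646894  0.21464084] [9.50005928e-01 3.12231609e-01 1.43898661e-05 3.99307241e-04]
[[-0.05, -0.09, 1.12, 0.0, 0.0, -0.0]]
```

View pics/scene1.png

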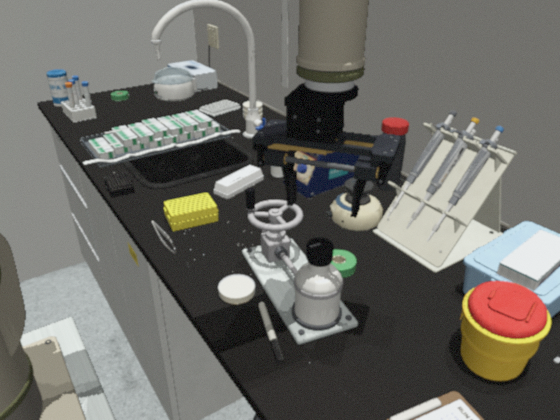

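The fingers straddle the cap from above, with tips at about (290,200) and (358,213) and the cap at (320,240). Next I'll descend.

```bash
python3 -m inch '[[-0.05,-0.09,0.8,0,0,0],[0,0,0.8,0,0,0],[0,0,0.6,0,0,0],[0,0,0.2,0,0,0],[0,0,0,0,0,0]]'
python3 -m inch '[[0,0,0,0,0,0],[0,0,0,0,0,0],[0,0,0,0,0,0],[0,0,0,0,0,0],[0,0,0,0,0,0]]' -1 25
python3 -m inch '[[0,0,0,0,0,0],[0,0,0,0,0,0],[0,0,0,0,0,0]]'
```

```text
time: 3.45
ee_pos: [0.4912, -0.0699, 0.1187]
eef_rot: [0.948, 0.317, -0.0, -0.0]
ft_force: [0.5, 0.0, 0.2]
width: 0.0872
time: 4.08
ee_pos: [0.4923, -0.0718, 0.1189]
eef_rot: [0.949, 0.317, 0.001, 0.001]
ft_force: [12.5, -13.7, -9.0]
width: 0.0451
time: 4.45
ee_pos: [0.4937, -0.0741, 0.119]
eef_rot: [0.949, 0.316, 0.002, 0.003]
ft_force: [15.5, -14.5, -13.3]
width: 0.0393
```

```bash
python3 -m inch '[[0,0.12,0,0,0,0],[0,0,0,0,0,0],[0,0,0,0,0,0]]'
```

```text
time: 4.82
ee_pos: [0.4939, -0.0742, 0.1188]
eef_rot: [0.949, 0.317, -0.0, -0.0]
ft_force: [-2.8, 0.7, 5.3]
width: 0.0395
```

```bash
for i in 1; do python3 -m inch '[[0,0,0,0,0,-0.06],[0,0,0,0,0,-0.07],[0,0,0,0,0,-0.07],[0,0,0,0,0,-0.07],[0,0,0,0,0,-0.07]]'; done
python3 -c "
from bench import *
s=read_state();print(s['torque'],s['joint_positions'][6],s['width'])"
```

```text
time: 5.45
ee_pos: [0.4933, -0.0738, 0.1188]
eef_rot: [0.777, 0.629, -0.0, -0.001]
ft_force: [-5.7, 0.8, 9.3]
width: 0.0395
[ 0.19634391  1.74152095 -0.07432716] -0.06267326492801323 0.039493442932223594
```

```bash
python3 -m inch '[[0,0,0,0,0,-0.07],[0,0,0,0,0,-0.07],[0,0,0,0,0,-0.07],[0,0,0,0,0,-0.07],[0,0,0,0,0,-0.07]]'
python3 -c "
from bench import *
s=read_state();print(s['torque'],s['joint_positions'][6],s['width'])"
```

```text
time: 6.08
ee_pos: [0.4925, -0.074, 0.1187]
eef_rot: [0.5, 0.866, -0.0, -0.002]
ft_force: [-9.8, 0.8, 11.9]
width: 0.0394
[ 0.06385256  2.55708244 -0.0372669 ] 0.6586297901456386 0.039425613848179
```

```bash
python3 -m inch '[[0,0,0,0,0,-0.05],[0,0,0,0,0,-0.03],[0,0,0,0,0,0],[0,0,0,0,0,0]]'
python3 - <<'E'
from h import *
from bench import *
s=read_state();print(s['torque'],s['joint_positions'][6],s['width'])
for n in("top","scene"):
    c=camera(n); cv2.imwrite(f"pics/{n}2.png",cv2.resize((c["img"][180:280,250:390] if n=="top" else c["img"][150:320,200:380])[:,:,::-1],None,fx=3.4,fy=3.4))
E
```

```text
time: 6.58
ee_pos: [0.4928, -0.0746, 0.1183]
eef_rot: [0.428, 0.904, -0.0, -0.001]
ft_force: [-6.6, -2.0, 4.1]
width: 0.0393
[-0.22596098  1.29319512 -0.42055694] 0.8185686406009993 0.039288847735655955
```

View pics/scene2.png

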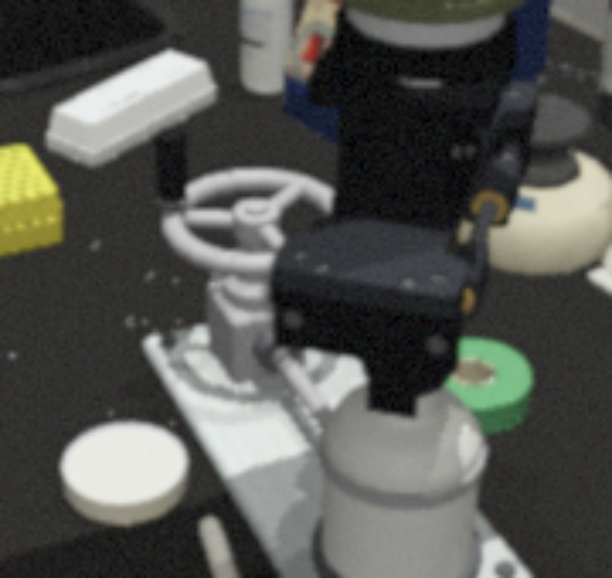

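The gripper still hides the cap. The wrist torque of -0.42 N m suggests it is on its stop, so I'll release, rise and check the pointer.

```bash
python3 -m inch '[[0,0,0,0,0,0],[0,0,0,0,0,0],[0,0,0,0,0,0],[0,0,0,0,0,0]]' 1
python3 -m inch '[[0,0,-0.5,0,0,0],[0,0,-1,0,0,0],[0,0,-1,0,0,0],[0,0,0,0,0,0]]'
python3 - <<'E'
from h import *
from bench import *
s=read_state();print(s['ee_pos'],s['eef_rot'],s['ft_force'],s['width'])
show(rows(s["ee_pos"],s["eef_rot"],[.488,.127,s["ee_pos"][2]],np.radians(-30),6))
c=camera("scene"); cv2.imwrite(f"pics/s3.png",cv2.resize(c["img"][170:320,220:380,::-1],None,fx=3.7,fy=3.7,interpolation=cv2.INTER_CUBIC))
E
```

```text
time: 7.18
ee_pos: [0.4942, -0.0741, 0.1185]
eef_rot: [0.428, 0.904, 0.0, 0.0]
ft_force: [0.2, -1.2, 0.2]
width: 0.0715
time: 7.68
ee_pos: [0.4958, -0.0744, 0.2214]
eef_rot: [0.428, 0.904, 0.001, 0.002]
ft_force: [-0.1, -0.1, -0.4]
width: 0.0871
[ 0.49575738 -0.07436399  0.22140441] [0.42784779 0.90384683 0.00144709 0.00225547] [-0.06609433 -0.07862786 -0.35293664] 0.08714076334162296
[[0.67, 0.51, 0.0, 0.0, 0.0, 0.0417], [0.71, 0.45, 0.0, 0.0, 0.0, 0.0417], [0.75, 0.38, -0.0, 0.0, 0.0, 0.0417], [0.78, 0.32, -0.0, 0.0, 0.0, 0.0417], [0.8, 0.25, -0.0, 0.0, 0.0, 0.0417]]
[[0.82, 0.18, -0.0, 0.0, 0.0, 0.0417]]
```

View pics/s3.png

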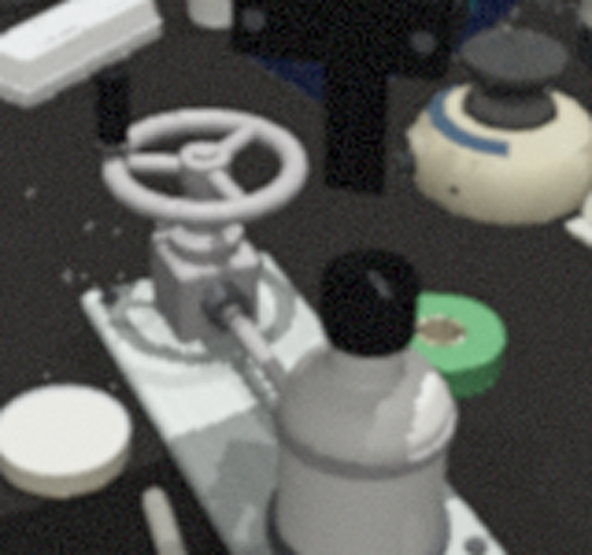

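The pointer now lies at crop pixel (378,283), about 90° anticlockwise of where it began, so the cap is open. Now to the knob.

```bash
python3 -m inch '[[0.67,0.51,0,0,0,0.042],[0.71,0.45,0,0,0,0.042],[0.75,0.38,0,0,0,0.042],[0.78,0.32,0,0,0,0.042],[0.8,0.25,0,0,0,0.042]]'
python3 -m inch '[[0.82,0.18,0,0,0,0.042],[0,0,0,0,0,0],[0,0,0,0,0,0]]'
python3 - <<'E'
from h import *
from bench import *
s=read_state();print(s['ee_pos'],s['eef_rot'],s['joint_positions'].round(2))
show(rows(s["ee_pos"],s["eef_rot"],[.489,.128,.1215],0,1))
c=camera("scene"); cv2.imwrite(f"pics/s4.png",cv2.resize(c["img"][100:280,200:380,::-1],None,fx=3.2,fy=3.2,interpolation=cv2.INTER_CUBIC))
E
```

```text
time: 8.35
ee_pos: [0.4874, 0.0949, 0.2172]
eef_rot: [0.616, 0.788, -0.001, -0.001]
ft_force: [0.5, -0.1, -0.2]
width: 0.0869
time: 8.72
ee_pos: [0.4868, 0.1267, 0.2176]
eef_rot: [0.649, 0.761, -0.001, -0.0]
ft_force: [-0.3, 0.3, 0.9]
width: 0.0872
[0.48679125 0.12667285 0.21756338] [ 6.48599360e-01  7.61129548e-01 -7.95891597e-04 -2.20036412e-04] [-0.66  0.06  0.33  1.8  -0.02  1.29 -0.17]
[[0.03, 0.06, 2.4, 0.0, 0.0, -0.0]]
```

View pics/s4.png

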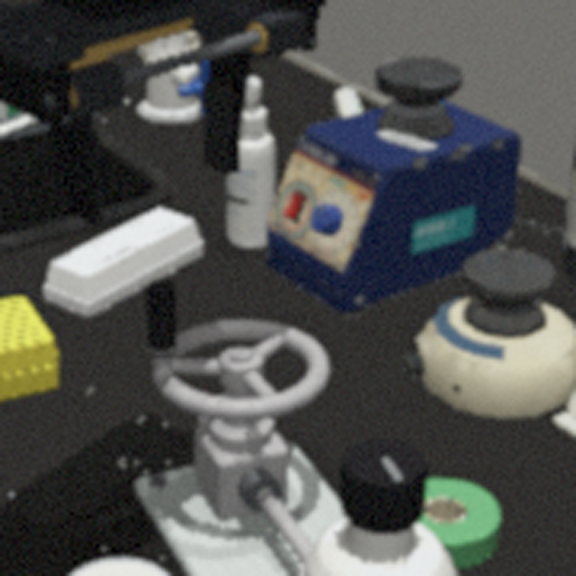

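The far finger is at crop pixel (222,160), beyond the knob at (160,310), and the jaw is in line with it. Next I'll descend and grip.

```bash
python3 -m inch '[[0.03,0.06,0.8,0,0,0],[0,0,0.8,0,0,0],[0,0,0.6,0,0,0],[0,0,0.2,0,0,0],[0,0,0,0,0,0]]'
python3 -m inch '[[0,0,0,0,0,0],[0,0,0,0,0,0],[0,0,0,0,0,0],[0,0,0,0,0,0],[0,0,0,0,0,0]]' -1 25
python3 -m inch '[[0,0,0,0,0,0],[0,0,0,0,0,0],[0,0,0,0,0,0]]'
```

```text
time: 9.4
ee_pos: [0.4893, 0.1284, 0.1226]
eef_rot: [0.649, 0.761, -0.0, -0.0]
ft_force: [-0.0, -0.7, 0.1]
width: 0.0872
time: 10.02
ee_pos: [0.4893, 0.129, 0.1226]
eef_rot: [0.649, 0.761, 0.0, -0.0]
ft_force: [0.2, -0.1, 0.4]
width: 0.0449
time: 10.4
ee_pos: [0.4895, 0.129, 0.1226]
eef_rot: [0.649, 0.761, 0.0, 0.0]
ft_force: [1.6, -1.2, -1.8]
width: 0.0163
```

```bash
cat >> h.py <<'E'
C=np.array([.525,.100]); RAD=.046
def orbit(th0,step,n,q,C=C,start=None):
    """rows of n steps (deg) round C at radius RAD, error feedback rounding"""
    r=R.from_quat(q); pos=C+RAD*np.array([np.cos(np.radians(th0)),np.sin(np.radians(th0))]) if start is None else np.array(start); out=[]
    for i in range(1,n+1):
        a=np.radians(th0+i*step); w=C+RAD*np.array([np.cos(a),np.sin(a)])
        t=(r.inv().apply([*(w-pos),0])/.04).round(2); t[2]=0
        pos=pos+r.apply(t*.04)[:2]; out.append([t[0]+0.,t[1]+0.,0,0,0,0])
    return out
def st():
    from bench import read_state
    s=read_state(); d=s["ee_pos"][:2]-C; th=np.degrees(np.arctan2(d[1],d[0]))
    f=s["ft_force"][:2]; u=d/np.hypot(*d); 
    print("t",round(s["time"],2),"th",th.round(1),"rad",(np.hypot(*d)*1e3).round(1),"z",s["ee_pos"][2].round(4),"Fr",(f@u).round(1),"Ft(ccw)",(f@[-u[1],u[0]]).round(1),"Fz",s["ft_force"][2].round(1),"w",s["width"].round(4),"q",s["joint_positions"].round(2), "dist grip",)
E
python3 - <<'E'
from h import *
from bench import read_state
s=read_state(); st()
show(orbit(140.8,-20,18,s["eef_rot"]))
E
```

```text
Traceback (most recent call last):
  File "h.py", line 40, in st
    print("t",round(s["time"],2),"th",th.round(1),"rad",(np.hypot(*d)*1e3).round(1),"z",s["ee_pos"][2].round(4),"Fr",(f@u).round(1),"Ft(ccw)",(f@[-u[1],u[0]]).round(1),"Fz",s["ft_force"][2].round(1),"w",s["width"].round(4),"q",s["joint_positions"].round(2), "dist grip",)
                                                                                                                                                                                                           ^^^^^^^^^^^^^^^^
AttributeError: 'float' object has no attribute 'round'
```

```bash
sed -i 's/s\["width"\].round(4)/round(float(s["width"]),4)/; s/, "dist grip",)/)/' h.py
python3 - <<'E'
from h import *
from bench import read_state
s=read_state(); st()
show(orbit(140.8,-20,18,s["eef_rot"]))
E
```

```text
t 10.4 th 140.8 rad 45.8 z 0.1226 Fr -2.0 Ft(ccw) -0.1 Fz -1.8 w 0.0163 q [-0.65  0.15  0.32  1.91 -0.05  1.09 -0.14]
[[0.21, 0.34, 0.0, 0.0, 0.0, 0.0], [0.08, 0.39, 0.0, 0.0, 0.0, 0.0], [-0.06, 0.4, 0.0, 0.0, 0.0, 0.0], [-0.19, 0.35, 0.0, 0.0, 0.0, 0.0], [-0.29, 0.26, 0.0, 0.0, 0.0, 0.0]]
[[-0.38, 0.15, 0.0, 0.0, 0.0, 0.0], [-0.39, 0.01, 0.0, 0.0, 0.0, 0.0], [-0.38, -0.12, 0.0, 0.0, 0.0, 0.0], [-0.32, -0.25, 0.0, 0.0, 0.0, 0.0], [-0.21, -0.34, 0.0, 0.0, 0.0, 0.0]]
[[-0.08, -0.39, 0.0, 0.0, 0.0, 0.0], [0.06, -0.4, 0.0, 0.0, 0.0, 0.0], [0.19, -0.35, 0.0, 0.0, 0.0, 0.0], [0.3, -0.26, 0.0, 0.0, 0.0, 0.0], [0.37, -0.15, 0.0, 0.0, 0.0, 0.0]]
[[0.4, -0.01, 0.0, 0.0, 0.0, 0.0], [0.38, 0.12, 0.0, 0.0, 0.0, 0.0], [0.31, 0.25, 0.0, 0.0, 0.0, 0.0]]
```

```bash
python3 -m inch '[[0.21,0.34,0,0,0,0],[0.08,0.39,0,0,0,0],[-0.06,0.4,0,0,0,0],[-0.19,0.35,0,0,0,0],[-0.29,0.26,0,0,0,0]]'; python3 -c "from h import *;st()"; python3 -m inch '[[0,0,0,0,0,0]]' ; python3 -c "from h import *;st()"
```

```text
time: 11.02
ee_pos: [0.5604, 0.1324, 0.1226]
eef_rot: [0.648, 0.762, 0.001, -0.0]
ft_force: [-0.1, 3.5, 0.5]
width: 0.0164
t 11.03 th 42.5 rad 48.0 z 0.1226 Fr 2.3 Ft(ccw) 2.6 Fz 0.5 w 0.0164 q [-0.59  0.3   0.34  1.74 -0.11  1.12 -0.06]
time: 11.15
ee_pos: [0.5617, 0.1305, 0.1227]
eef_rot: [0.649, 0.761, 0.002, 0.001]
ft_force: [7.8, 3.2, -4.1]
width: 0.0163
t 11.15 th 39.7 rad 47.7 z 0.1227 Fr 8.0 Ft(ccw) -2.5 Fz -4.1 w 0.0163 q [-0.59  0.31  0.34  1.74 -0.11  1.12 -0.06]
```

```bash
sed -i 's/^C=.*/C=np.array([.5262,.1008]); RAD=.046/' h.py; cat > chk.py <<'E'
import sys
from h import *
from bench import read_state
st(); s=read_state(); d=s["ee_pos"][:2]-C; u=d/np.hypot(*d); f=s["ft_force"][:2]
sys.exit(abs(f@[-u[1],u[0]])>float(sys.argv[1]))
E
python3 - <<'E'
from h import *
from bench import read_state
s=read_state(); st()
show(orbit(40,-15,24,s["eef_rot"],start=[.5598,.1301]))
E
```

```text
t 11.15 th 39.8 rad 46.3 z 0.1227 Fr 8.0 Ft(ccw) -2.5 Fz -4.1 w 0.0163 q [-0.59  0.31  0.34  1.74 -0.11  1.12 -0.06]
[[-0.28, 0.16, 0.0, 0.0, 0.0, 0.0], [-0.29, 0.04, 0.0, 0.0, 0.0, 0.0], [-0.3, -0.03, 0.0, 0.0, 0.0, 0.0], [-0.28, -0.11, 0.0, 0.0, 0.0, 0.0], [-0.24, -0.18, 0.0, 0.0, 0.0, 0.0]]
[[-0.19, -0.23, 0.0, 0.0, 0.0, 0.0], [-0.12, -0.28, 0.0, 0.0, 0.0, 0.0], [-0.04, -0.3, 0.0, 0.0, 0.0, 0.0], [0.03, -0.29, 0.0, 0.0, 0.0, 0.0], [0.11, -0.28, 0.0, 0.0, 0.0, 0.0]]
[[0.18, -0.25, 0.0, 0.0, 0.0, 0.0], [0.24, -0.18, 0.0, 0.0, 0.0, 0.0], [0.27, -0.12, 0.0, 0.0, 0.0, 0.0], [0.3, -0.04, 0.0, 0.0, 0.0, 0.0], [0.3, 0.03, 0.0, 0.0, 0.0, 0.0]]
[[0.28, 0.11, 0.0, 0.0, 0.0, 0.0], [0.24, 0.18, 0.0, 0.0, 0.0, 0.0], [0.19, 0.23, 0.0, 0.0, 0.0, 0.0], [0.12, 0.28, 0.0, 0.0, 0.0, 0.0], [0.04, 0.3, 0.0, 0.0, 0.0, 0.0]]
[[-0.04, 0.29, 0.0, 0.0, 0.0, 0.0], [-0.11, 0.28, 0.0, 0.0, 0.0, 0.0], [-0.17, 0.24, 0.0, 0.0, 0.0, 0.0], [-0.24, 0.19, 0.0, 0.0, 0.0, 0.0]]
```

```bash
I="python3 -m inch"; K="python3 chk.py 12"; exec 2>&1
(python3 -m inch '[[-0.28,0.16,0,0,0,0]]'>/dev/null && $K && python3 -m inch '[[-0.29,0.04,0,0,0,0]]'>/dev/null && $K && python3 -m inch '[[-0.3,-0.03,0,0,0,0]]'>/dev/null && $K && python3 -m inch '[[-0.28,-0.11,0,0,0,0]]'>/dev/null && $K && python3 -m inch '[[-0.24,-0.18,0,0,0,0]]'>/dev/null && $K && python3 -m inch '[[-0.19,-0.23,0,0,0,0]]'>/dev/null && $K)
```

```text
t 11.28 th 26.7 rad 46.6 z 0.1225 Fr -3.8 Ft(ccw) 3.1 Fz 2.1 w 0.0165 q [-0.58  0.32  0.34  1.72 -0.12  1.12 -0.04]
False
```

```bash
sed -i 's/sys.exit(\(.*\))$/sys.exit(int(\1))/' chk.py; K="python3 chk.py 12"; exec 2>&1
(python3 -m inch '[[-0.29,0.04,0,0,0,0]]'>/dev/null && $K && python3 -m inch '[[-0.3,-0.03,0,0,0,0]]'>/dev/null && $K && python3 -m inch '[[-0.28,-0.11,0,0,0,0]]'>/dev/null && $K && python3 -m inch '[[-0.24,-0.18,0,0,0,0]]'>/dev/null && $K && python3 -m inch '[[-0.19,-0.23,0,0,0,0]]'>/dev/null && $K)
```

```text
t 11.4 th 10.2 rad 46.3 z 0.1226 Fr -0.3 Ft(ccw) 3.3 Fz 0.4 w 0.0158 q [-0.56  0.32  0.35  1.72 -0.12  1.12 -0.01]
t 11.53 th -5.8 rad 46.2 z 0.1225 Fr -2.5 Ft(ccw) 2.2 Fz 1.8 w 0.0159 q [-0.54  0.32  0.36  1.72 -0.12  1.12  0.01]
t 11.65 th -14.1 rad 46.4 z 0.123 Fr 14.8 Ft(ccw) 32.2 Fz -16.3 w 0.0163 q [-0.53  0.31  0.36  1.74 -0.13  1.11  0.03]
```

```bash
python3 -m inch '[[0,0,0,0,0,0],[0,0,0,0,0,0]]'; python3 chk.py 12
python3 - <<'E'
from h import *
from bench import *
for n in("top","scene"):
    c=camera(n);np.savez(f"pics/{n}5.npz",**c); cv2.imwrite(f"pics/{n}5.png",cv2.resize((c["img"][170:290,230:390] if n=="top" else c["img"][130:310,190:370])[:,:,::-1],None,fx=3.2,fy=3.2,interpolation=cv2.INTER_CUBIC))
E
```

```text
time: 11.9
ee_pos: [0.5715, 0.089, 0.1229]
eef_rot: [0.648, 0.762, 0.004, 0.001]
ft_force: [15.0, 16.5, -11.3]
width: 0.0164
t 11.9 th -14.6 rad 46.8 z 0.1229 Fr 10.4 Ft(ccw) 19.7 Fz -11.3 w 0.0164 q [-0.53  0.31  0.36  1.74 -0.12  1.11  0.03]
```

View pics/scene5.png

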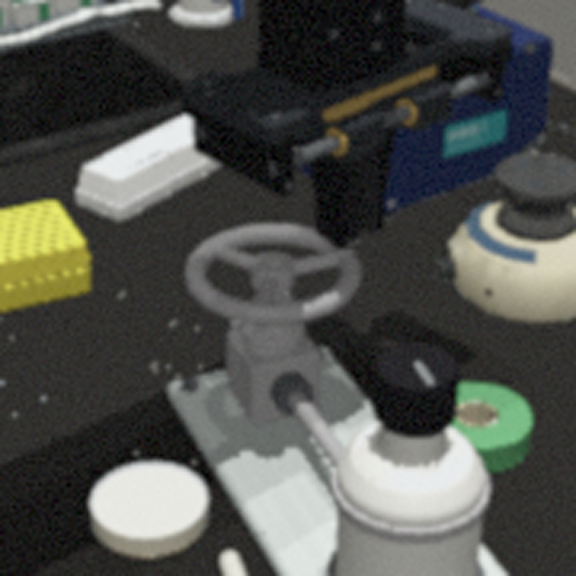

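View pics/top5.png

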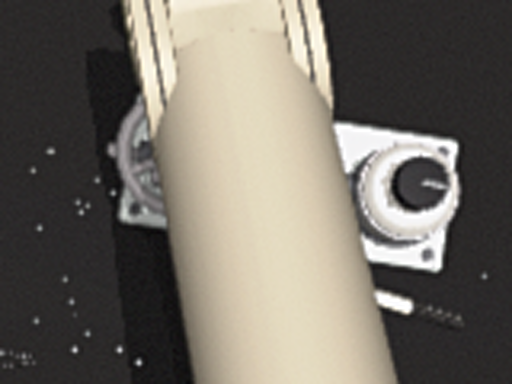

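```bash
python3 - <<'E'
from h import *
for n in("top","scene"):
    P=cloud(load(f"pics/{n}0.npz")).reshape(-1,3)
    k=(P[:,2]>.11)&(P[:,2]<.5)&(P[:,0]>.56)&(P[:,0]<.8)&(abs(P[:,1])<.4)
    Q=P[k]; g=np.round(Q[:,:2]/.03).astype(int); 
    for c in np.unique(g,axis=0):
        q=Q[(g==c).all(1)]
        if len(q)>3: print(n,c*.03,q[:,2].max().round(3),len(q))
E
```

```text
top [0.57 0.09] 0.116 33
top [0.57 0.12] 0.114 19
top [ 0.63 -0.3 ] 0.114 6
top [ 0.63 -0.27] 0.112 7
top [ 0.66 -0.33] 0.112 11
top [ 0.66 -0.3 ] 0.114 38
top [ 0.66 -0.27] 0.115 30
top [ 0.66 -0.24] 0.111 4
top [ 0.69 -0.3 ] 0.113 20
top [ 0.69 -0.27] 0.113 17
top [0.75 0.27] 0.125 99
top [0.75 0.3 ] 0.125 106
top [0.75 0.33] 0.125 106
top [0.75 0.36] 0.126 48
top [ 0.78 -0.09] 0.123 45
top [ 0.78 -0.06] 0.121 29
top [ 0.78 -0.03] 0.122 38
top [0.78 0.  ] 0.122 43
top [0.78 0.03] 0.123 31
top [0.78 0.06] 0.123 52
top [0.78 0.27] 0.129 141
top [0.78 0.3 ] 0.167 177
top [0.78 0.33] 0.168 156
top [0.78 0.36] 0.124 68
top [ 0.81 -0.06] 0.117 4
top [0.81 0.03] 0.117 5
top [0.81 0.27] 0.127 19
top [0.81 0.3 ] 0.168 51
top [0.81 0.33] 0.166 37
top [0.81 0.36] 0.12 11
scene [0.57 0.09] 0.112 17
scene [0.57 0.12] 0.111 4
scene [ 0.66 -0.27] 0.111 15
scene [0.75 0.27] 0.121 84
scene [0.75 0.3 ] 0.123 67
scene [0.75 0.33] 0.122 66
scene [0.75 0.36] 0.12 22
scene [ 0.78 -0.09] 0.121 42
scene [ 0.78 -0.06] 0.12 30
scene [ 0.78 -0.03] 0.121 26
scene [0.78 0.  ] 0.12 38
scene [0.78 0.03] 0.12 17
scene [0.78 0.06] 0.121 26
scene [0.78 0.27] 0.124 101
scene [0.78 0.3 ] 0.164 117
scene [0.78 0.33] 0.163 65
scene [0.78 0.36] 0.12 18
scene [ 0.81 -0.06] 0.114 8
scene [ 0.81 -0.03] 0.119 10
scene [0.81 0.03] 0.114 5
scene [0.81 0.27] 0.162 14
scene [0.81 0.3 ] 0.164 55
scene [0.81 0.33] 0.164 22
```

Nothing stands near the arm's sweep. The wheel stopped hard at TCP angle -14.6° with 20–30 N tangential, so this is the shut stop. The pictures show the cap pointer toward -y and the wheel unobstructed. Next I'll back off two turns.

```bash
python3 - <<'E'
from h import *
from bench import read_state
s=read_state(); st()
show(orbit(-20,20,18,[.649,.761,0,0]))
E
```

```text
t 12.0 th -14.6 rad 46.9 z 0.123 Fr 10.4 Ft(ccw) 20.7 Fz -10.9 w 0.0164 q [-0.53  0.31  0.36  1.74 -0.12  1.11  0.03]
[[0.38, 0.13, 0.0, 0.0, 0.0, 0.0], [0.4, -0.01, 0.0, 0.0, 0.0, 0.0], [0.37, -0.14, 0.0, 0.0, 0.0, 0.0], [0.3, -0.26, 0.0, 0.0, 0.0, 0.0], [0.2, -0.35, 0.0, 0.0, 0.0, 0.0]]
[[0.06, -0.39, 0.0, 0.0, 0.0, 0.0], [-0.08, -0.4, 0.0, 0.0, 0.0, 0.0], [-0.2, -0.34, 0.0, 0.0, 0.0, 0.0], [-0.31, -0.25, 0.0, 0.0, 0.0, 0.0], [-0.38, -0.13, 0.0, 0.0, 0.0, 0.0]]
[[-0.4, 0.01, 0.0, 0.0, 0.0, 0.0], [-0.37, 0.14, 0.0, 0.0, 0.0, 0.0], [-0.3, 0.26, 0.0, 0.0, 0.0, 0.0], [-0.2, 0.35, 0.0, 0.0, 0.0, 0.0], [-0.06, 0.39, 0.0, 0.0, 0.0, 0.0]]
[[0.07, 0.4, 0.0, 0.0, 0.0, 0.0], [0.21, 0.34, 0.0, 0.0, 0.0, 0.0], [0.31, 0.25, 0.0, 0.0, 0.0, 0.0]]
```

```bash
python3 -m inch '[[0.38,0.13,0,0,0,0],[0.4,-0.01,0,0,0,0],[0.37,-0.14,0,0,0,0],[0.3,-0.26,0,0,0,0],[0.2,-0.35,0,0,0,0]]' -1 35 >/dev/null; python3 chk.py 15 && python3 -m inch '[[0.06,-0.39,0,0,0,0],[-0.08,-0.4,0,0,0,0],[-0.2,-0.34,0,0,0,0],[-0.31,-0.25,0,0,0,0],[-0.38,-0.13,0,0,0,0]]' >/dev/null && python3 chk.py 15
```

```text
t 12.62 th 81.0 rad 44.0 z 0.1225 Fr -13.3 Ft(ccw) -2.7 Fz 5.6 w 0.016 q [-0.63  0.26  0.33  1.8  -0.09  1.11 -0.12]
t 13.25 th -179.9 rad 45.7 z 0.1228 Fr -14.0 Ft(ccw) -2.7 Fz -8.6 w 0.0161 q [-0.62  0.12  0.35  1.95 -0.04  1.08 -0.1 ]
```

```bash
python3 -m inch '[[-0.43,0.07,0,0,0,0],[-0.37,0.14,0,0,0,0],[-0.3,0.26,0,0,0,0],[-0.2,0.35,0,0,0,0],[-0.06,0.39,0,0,0,0]]' >/dev/null; python3 chk.py 15 && python3 -m inch '[[0.07,0.4,0,0,0,0],[0.21,0.34,0,0,0,0],[0.31,0.25,0,0,0,0]]' >/dev/null && python3 chk.py 15 && python3 -m inch '[[0.38,0.13,0,0,0,0],[0.4,-0.01,0,0,0,0],[0.37,-0.14,0,0,0,0],[0.3,-0.26,0,0,0,0],[0.2,-0.35,0,0,0,0]]' >/dev/null; python3 chk.py 15
```

```text
t 13.88 th -79.2 rad 48.7 z 0.1226 Fr 1.0 Ft(ccw) -3.1 Fz 5.7 w 0.0159 q [-0.53  0.23  0.4   1.83 -0.1   1.1   0.06]
t 14.25 th -20.0 rad 47.7 z 0.1225 Fr -8.9 Ft(ccw) -3.0 Fz 9.1 w 0.0164 q [-0.55  0.31  0.38  1.73 -0.13  1.12  0.03]
t 14.88 th 77.3 rad 44.1 z 0.1226 Fr -12.5 Ft(ccw) -3.4 Fz 6.6 w 0.016 q [-0.65  0.26  0.35  1.79 -0.1   1.11 -0.11]
```

```bash
python3 -m inch '[[0.02,-0.39,0,0,0,0],[-0.08,-0.4,0,0,0,0],[-0.2,-0.34,0,0,0,0],[-0.31,-0.25,0,0,0,0],[-0.38,-0.13,0,0,0,0]]' >/dev/null; python3 chk.py 15 && python3 -m inch '[[-0.4,0.01,0,0,0,0],[-0.37,0.14,0,0,0,0],[-0.3,0.26,0,0,0,0],[-0.2,0.35,0,0,0,0],[-0.06,0.39,0,0,0,0]]' >/dev/null; python3 chk.py 15 && python3 -m inch '[[0.07,0.4,0,0,0,0],[0.21,0.34,0,0,0,0],[0.31,0.25,0,0,0,0],[0,0,0,0,0,0],[0,0,0,0,0,0]]' >/dev/null; python3 chk.py 15
python3 - <<'E'
from h import *
from bench import *
for n in("scene",):
    c=camera(n);np.savez(f"pics/{n}6.npz",**c); cv2.imwrite(f"pics/{n}6.png",cv2.resize((c["img"][130:310,190:370])[:,:,::-1],None,fx=3.2,fy=3.2,interpolation=cv2.INTER_CUBIC))
    a=load("pics/scene5.npz")["img"][190:235,245:305]; b=c["img"][190:235,245:305]
    cv2.imwrite("pics/cmp6.png",cv2.resize(np.hstack([a,b])[:,:,::-1],None,fx=6,fy=6,interpolation=cv2.INTER_CUBIC))
E
```

```text
t 15.5 th -178.0 rad 45.3 z 0.1226 Fr 1.7 Ft(ccw) -3.3 Fz 4.4 w 0.0161 q [-0.64  0.12  0.37  1.95 -0.05  1.08 -0.09]
t 16.12 th -77.6 rad 49.0 z 0.1225 Fr -7.0 Ft(ccw) -3.3 Fz 6.1 w 0.0158 q [-0.55  0.23  0.42  1.83 -0.11  1.1   0.07]
t 16.75 th -20.1 rad 47.7 z 0.1225 Fr -8.2 Ft(ccw) 1.7 Fz 8.6 w 0.0161 q [-0.56  0.32  0.4   1.73 -0.14  1.12  0.05]
```

View pics/cmp6.png

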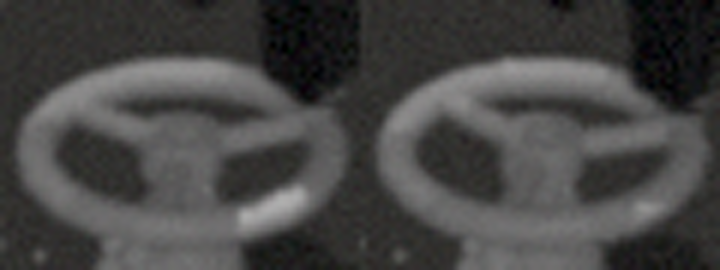

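```bash
cat > ang.py <<'E'
from h import *
import sys
def polar(c,z=.104,C0=(.5245,.1)):
    th=np.radians(np.arange(0,360,.5)); r=np.arange(.016,.040,.001)
    T,Rr=np.meshgrid(th,r); P=np.stack([C0[0]+Rr*np.cos(T),C0[1]+Rr*np.sin(T),z+0*T],-1)
    uv=proj(c,P).astype(np.float32)
    g=cv2.cvtColor(c["img"],cv2.COLOR_RGB2GRAY).astype(np.float32)
    return cv2.remap(g,uv[...,0],uv[...,1],cv2.INTER_CUBIC)
def best(a,b,sel):
    res=[]
    for s in range(-60,61):
        bb=np.roll(b,-s,1)  # b rotated by s/2 deg ccw vs a
        ok=sel&np.roll(sel,-s)
        x=a[:,ok]; y=bb[:,ok]; res.append(np.corrcoef(x.ravel(),y.ravel())[0,1])
    i=int(np.argmax(res)); return (i-60)/2,res[i]
if __name__=="__main__":
    a=load("pics/scene5.npz"); b=load(sys.argv[1])
    for C0 in((.5245,.1),(.5225,.098),(.526,.101)):
        A=polar(a,C0=C0);B=polar(b,C0=C0)
        print(C0,best(A,B,np.ones(720,bool)), [ (lo,best(A[:,2*lo:2*hi],B[:,2*lo:2*hi],np.ones(2*(hi-lo),bool))) for lo,hi in((60,180),(300,360))])
    im=np.vstack([polar(a),polar(b)]); cv2.imwrite("pics/polar.png",cv2.resize(im,(720,400)))
E
python3 ang.py pics/scene6.npz
```

```text
(0.5245, 0.1) (-5.0, np.float64(0.9601502449235719)) [(60, (-5.0, np.float64(0.960306425907174))), (300, (-1.5, np.float64(0.918975087818511)))]
(0.5225, 0.098) (-5.0, np.float64(0.9503025249957178)) [(60, (-4.0, np.float64(0.9498964003869016))), (300, (0.0, np.float64(0.9222349042843148)))]
(0.526, 0.101) (-5.0, np.float64(0.9628595895573204)) [(60, (-5.0, np.float64(0.9553060259481152))), (300, (-2.5, np.float64(0.9183557465131343)))][ WARN:0@1.048] global loadsave.cpp:1063 imwrite_ Unsupported depth image for selected encoder is fallbacked to CV_8U.
```

View pics/polar.png

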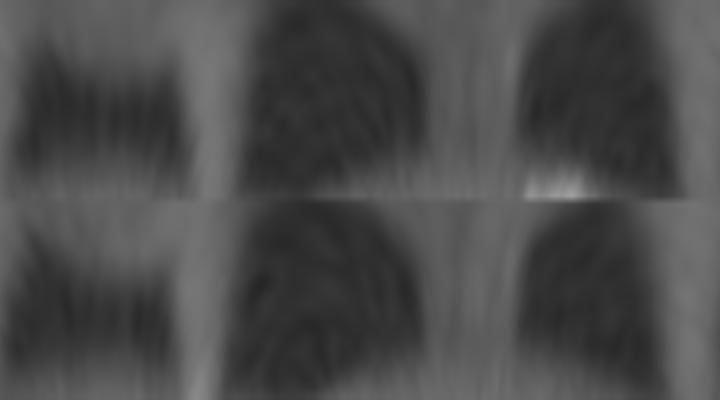

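The left spoke sits at 212 px in the upper (shut) strip and about 199 px in the lower (now) strip. The wheel is therefore about 6° short of two turns, which agrees with the TCP angle (-20° against -14.6°). I'll advance it.

```bash
python3 -m inch '[[0.07,0.03,0,0,0,0],[0.06,0.03,0,0,0,0],[0,0,0,0,0,0],[0,0,0,0,0,0],[0,0,0,0,0,0]]' >/dev/null; python3 chk.py 15
python3 - <<'E'
from bench import *
import numpy as np
c=camera("scene");np.savez("pics/scene7.npz",**c)
E
python3 ang.py pics/scene7.npz 2>/dev/null
```

```text
t 17.43 th -14.7 rad 47.5 z 0.1225 Fr -10.0 Ft(ccw) -1.3 Fz 10.4 w 0.016 q [-0.57  0.32  0.4   1.73 -0.14  1.13  0.04]
(0.5245, 0.1) (-0.5, np.float64(0.9915034287687606)) [(60, (0.0, np.float64(0.9895829825525972))), (300, (0.0, np.float64(0.9926511899101774)))]
(0.5225, 0.098) (-0.5, np.float64(0.9923643672818352)) [(60, (0.0, np.float64(0.9895052068895869))), (300, (0.0, np.float64(0.9925140176505687)))]
(0.526, 0.101) (-0.5, np.float64(0.9911999350364754)) [(60, (0.0, np.float64(0.9896215303717155))), (300, (0.0, np.float64(0.9922348249761904)))]
```

View pics/polar.png

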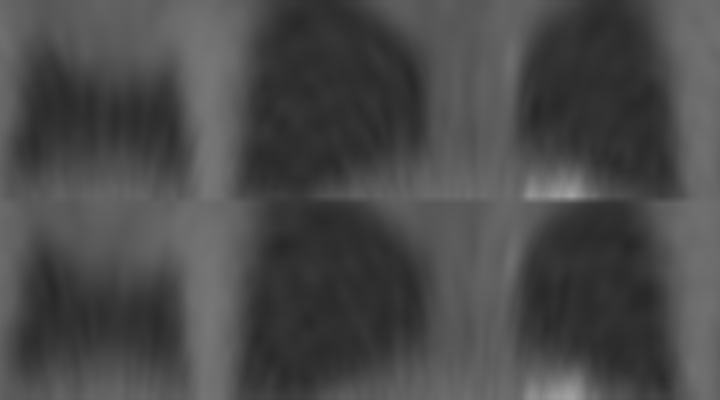

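The spokes now coincide with the shut picture to within 0.5°, two turns on. One last look before handing in.

```bash
python3 -m inch '[[0,0,0,0,0,0],[0,0,0,0,0,0],[0,0,0,0,0,0],[0,0,0,0,0,0]]'; python3 chk.py 15
python3 - <<'E'
from bench import *
import numpy as np,cv2
c=camera("scene"); cv2.imwrite("pics/s8.png",c["img"][:,:,::-1])
E
```

```text
time: 17.98
ee_pos: [0.5722, 0.0887, 0.1225]
eef_rot: [0.648, 0.761, -0.001, -0.002]
ft_force: [-10.3, 1.8, 11.0]
width: 0.016
t 17.98 th -14.7 rad 47.5 z 0.1225 Fr -10.5 Ft(ccw) -0.9 Fz 11.0 w 0.016 q [-0.57  0.32  0.4   1.73 -0.14  1.13  0.04]
```

View pics/s8.png

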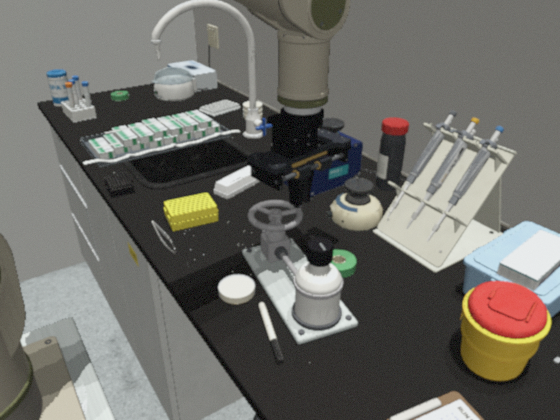

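The dish (237,289), pen (270,330), tape (343,263), rack (191,211) and forceps (163,236) lie where they were. The cap pointer is open and the gripper is on the knob. Handing in.

```bash
python3 -c "
from bench import *
print(close_job())"
```

```text
the job is handed in; nothing more can be done
None
```

The job is handed in, and my last checks all point to the rig being set as asked. No verdict was reported.

- **Vent cap:** I turned it about 92° anticlockwise until the wrist torque rose to about 0.4 N m. The pictures show the pointer about 90° from where it started.
- **Valve shut:** I turned it clockwise about 155° until it stopped hard, with 20–30 N at the knob. I held it there for more than 0.25 s. Nothing else stood near the arm that could have caused the stop.
- **Valve backed off:** I turned it anticlockwise two full turns. It first came out about 6° short, so I advanced it. The spokes then matched the shut picture to about 0.5°, and the tool angle was -14.7° against -14.6° when shut.
- **Finish:** The gripper still holds the knob at a set 35 N and 16 mm opening, and the arm is still at about 18 s. About 10 N of sideways force on the arm remains, well under the limits. By eye, the things around the rig lie where they were.

The two cameras disagreed by up to 4 mm on the wheel centre. I corrected this during the turning, using the forces on the gripper.

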